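Post a dumpling mould through the self-closing flap of the wash-up bin

ROBOT

A 7-joint arm with a two-finger parallel gripper is mounted at the origin on the work surface. World frame = base frame: x ahead of the robot, y to its left, z up, the work surface at z = 0. Lengths are in m, angles in rad, forces in N, time in s.
With the tool pointing down it reaches from about 0.4 to 0.85 m from the base axis. Payload 10.4 kg.
Tool frame: the origin (TCP) lies on the centre line of the jaws, within the pads' length; the fingertips stand 11 mm ahead of it and the grasp point (between the pads) lies 8 mm behind it; z points along the fingers, y is the line along which they close (so a half turn about z gives the same grasp; the last joint's range is limited). The gripper opens to 87 mm and grips with 3 to 60 N. Pads are 19 mm wide; open, the fingers measure 117 mm over their backs; the gripper's body (75 mm by 190 mm) begins 51 mm behind the grasp point.
Start: joints at [-1.257, 0.332, -0.065, 1.46, 0.022, 1.35, -0.088], TCP at [0.207, 0.59, 0.234] pointing down, gripper open.
Joint ranges: [-2.6, 2.6], [-0.5, 2.12], [-1.47, 1.34], [0.16, 2.42], [-1.27, 4.41], [0.06, 2.06], [-2.6, 2.6]. Speed limits (rad/s): [2.22, 2.22, 2.79, 2.79, 3.14, 3.14, 3.14].

INTERFACE

Orientations are given as a unit quaternion [x, y, z, w].
In Python, from bench import r gives the robot as it stands.
- The arm moves only by the shell command python3 -m pendant 'ROWS' [OPENING] [FORCE]. ROWS is JSON, a list of rows, each a list of 4 numbers: the shift along the tool's x, y, z in m, then the turn about the tool's z in rad. A call has 1 to 8 rows; each row shifts and turns the commanded pose from where the row before left it, along the tool's axes as they then stand; what a row does not reach is not made up. A row lasts 1/12 s, in which the tool goes at most 41.7 mm and 7.16 degrees, less where a joint would pass 70% of its speed; a pose out of reach is approached as far as the arm can. A call with a gripper value outside its range is refused whole. OPENING is the opening, from 0 (shut) to 1 (fully open), set as the call begins (- or left out, the last holds). The fingers move at their own pace and stop on an object; FORCE is the grip in N (left out, the last holds). Time passes only in rows, so rows that do not move let the fingers close. It gives the time, the measured TCP pose, the force, the opening and the grip force at its end, in the units of the state.
- r.read_state(): the state, without advancing time (a new reading comes with each control period).
- r.camera(name): name is "side" or "top"; returns a dict with "img" (384x512x3 uint8, red, green, blue), "camera_matrix" (3x3 intrinsics, pixels), "xyz" and "attitude" of the camera in the world. Camera axes: x right, y down, z forward; pixel columns grow to the right and rows downward; lengths in m; the calibration is good to about 2 mm. A picture is of the moment at which its call begins. There is no depth.
- r.close_job(): hands the job in; it is judged then, once.
Trained networks look in the newest picture that a camera, given by its name, has taken for a name from the list of things; names that differ only in an ending like _2 or _b are one class to them, and where a whole thing is asked for, a point or a joint stands for the part that bears it (a point fixed in the world has none). Each returns a list of dicts, best first, with "score" (0 to 1); they miss things now and then, are a little off and sometimes report something else, mostly with a low value. They report only what shows in the picture. A call takes as long as a camera call. They do not tell look-alikes from the thing itself.
- r.outline_of(thing, camera): "mask" (384x512 bool, what is visible of it) and "bbox" ([centre column, centre row, width, height] in pixels, round what is visible of it).
The state is a dict: "time": time; "joint_positions": joint angles; "joint_vel": joint speeds; "joint_torque": joint torques, N m; "ee_pos": TCP position; "eef_rot": TCP orientation; "ft_force": force on the tool from outside, world axes, zero at the start; "torque": the same for the moment, N m; "width": finger opening in m; "grip_force": force on a finger pad.
Only numpy, scipy, OpenCV 4.12 (cv2) and the standard library are available. Lean on these libraries where they do the work, as an engineer would, in place of code of your own. Each camera call takes 0.05 s, during which the arm holds its last target. There are 200 camera calls.

TASK

Send the rectangular wooden dumpling mould on the ledge to the wash: push the bin's self-closing flap open with one finger, and while that finger keeps it open, push the mould off the ledge into the bin with the other, without ramming the mould into the flap. Do not pick the mould up, and leave everything else where it stands. At the end the mould lies in the bin and the flap has swung shut behind it.

Things in the scene. Friction and masses are not known exactly. Their poses are not given: they have to be found in the camera images.
- bin: Fixed bare-metal bin with a ledge in front. Origin on the work surface, straight below the middle of the ledge's inner edge; x points from the ledge into the bin, y left along the edge, z up. Bin inside: x = 0 to 140 mm, 282 mm wide, floor 6 mm above the work surface, closed above by a sloping flap. The space above ledge and flap is open.
- ledge_edge (a point): Middle of the ledge's inner edge, on its top: 140 mm above the bin's origin. The ledge is a flat level shelf without rims, from this edge 130 mm back towards bin -x, 290 mm wide.
- flap_hinge (a point): Middle of the flap's hinge: a tube 10 mm thick along bin y, 130 mm beyond the ledge's edge (bin x) and 66 mm above the ledge. Just behind it (bin x = 140 mm) the back wall rises to the same height; the side cheeks (bin y = 145 and -145 mm) follow the flap's slope, at most 7 mm above it.
- flap (a joint): Flap angle, rad: 0 shut, grows as the free edge swings down and into the bin, stop at 0.95. A spring always shuts it: about 1 N at the free edge starts it, 5 N at ledge height hold it wide open. A finger pointing down, tip just above ledge height, opens it by moving in bin +x: 0.2 rad with its leading face 55 mm past the ledge's edge, 0.4 at 80, 0.7 at 105; stay short of the hinge.
- flap_foot (a point): Middle of the flap's free lower edge. The flap is a plain metal sheet 272 mm wide, 141 mm long, 3 mm thick; shut, it slopes up at 27 degrees from the ledge's edge to the hinge.
- mould: Loose block of light wood with a round dark pattern on top, 36 mm (its x) by 50 mm (its y) by 26 mm high, about 60 g; origin at the centre of its underside. On the ledge, centre 50 to 70 mm before the edge, its x within 0.25 rad of bin x, in one of three places (left, middle, right, 85 mm apart). It slides, and drops in when pushed over the edge.
- press: Bystander on the ledge in another of the three places: round wooden hand press with a knob, 48 mm across, 52 mm high; origin at the centre of its underside.
- cup: Bystander on the ledge in the remaining place: round open steel cup, 50 mm across, 34 mm high; origin at the centre of its underside.
- sauce: Bystander on the table to the left: amber bottle, 64 mm across, 190 mm high.
- bowl: Bystander on the table to the left: white bowl, 130 mm across, 50 mm high.
- scraper: Bystander on the table to the left: flat steel dough scraper with a wooden grip, 110 by 75 mm, 18 mm high.
- spatula: Bystander on the table to the right: spatula lying flat.
- jar: Bystander on the table to the right: glass jar, 70 mm across, 90 mm high.
Mind the look-alikes: they are no part of the job. What is shaped like the mould but pink is not meant.

How it is judged:
On the way, in this order (a step that is already met when the one before it is completed fails the run):
1. a finger has pushed the flap ajar (0.08 rad) while the mould still stands on the ledge, its middle at least 12 mm before the edge (value of joint flap above 0.08 rad and contact force between the fingers and flap above 0.2 N and x of mould in the frame of bin below -0.012 m and z of mould in the frame of bin above 0.13 m), for 0.05 s.
2. the mould's middle has gone over the edge while a finger holds the flap open (0.15 rad or more) (value of joint flap above 0.15 rad and contact force between the fingers and flap above 0.2 N and x of mould in the frame of bin above 0 m), for 0.05 s.
At the end, for the whole second after the job is handed in: The mould lies at rest inside the bin (its origin between the bin's walls and less than 65 mm above the work surface), and the flap is shut (below 0.05 rad) (x of mould in the frame of bin between 0 and 0.142 m and y of mould in the frame of bin between -0.143 and 0.143 m and z of mould in the frame of bin below 0.065 m and linear speed of mould below 0.03 m/s and value of joint flap below 0.05 rad); the robot touches nothing.
It fails at once if the mould is lifted (its underside's centre more than 15 mm above the ledge) (height (world z) of mould above 0.155 m).
It fails at once if the mould, still at ledge height, is pushed against the flap (over 1 N) (contact force between mould and flap above 1 N and height (world z) of mould above 0.13 m).
It fails at once if a neighbour on the ledge is moved by more than 15 mm (distance of any of press, cup from where it was at the start of the episode above 0.015 m).
It fails at once if something on the table is moved by more than 20 mm (distance of any of sauce, bowl, scraper, spatula, jar from where it was at the start of the episode above 0.02 m).
It also fails if it takes over 34 s, if anything falls off the work surface, if the arm or the gripper's body presses on something with over 40 N, if the wrist force passes 120 N, or if a joint passes its speed limit or range.

## Working session

There is one attempt and no reset: what is moved stays moved. The work goes in short steps, Python scripts to look and compute and a shell command to move; the robot and the scene stay as the last step left them, time stands still between calls to the robot, and variables do not carry over. Pictures are saved under pics/ and viewed, at most 10 in all, crops included, and the job is handed in when it is done.

```bash
mkdir -p pics; cat > h.py <<'E'
from bench import r
import numpy as np, cv2
from scipy.spatial.transform import Rotation as R
def ray(c,u,v):
    d=np.linalg.inv(c["camera_matrix"])@[u,v,1]; a=np.array(c["attitude"])
    Rm=a if a.shape==(3,3) else R.from_quat(a).as_matrix()
    return np.array(c["xyz"]),Rm@d
def at(c,u,v,z):
    o,d=ray(c,u,v); return o+d*(z-o[2])/d[2]
E
python3 - <<'E'
from h import *
s=r.read_state(); print(s["time"],s["ee_pos"],s["eef_rot"],s["width"])
ims=[]
for n in("top","side"):
    c=r.camera(n); cv2.imwrite(f"pics/{n}0.png",c["img"][:,:,::-1]); print(n,c["xyz"],c["attitude"],c["camera_matrix"])
    for t in("mould","press","cup","flap","bin"):
        for o in r.outline_of(t,n)[:3]:
            b=o["bbox"]; print(t,round(o["score"],2),np.round(b,1),at(c,b[0],b[1],.14).round(3))
E
```

```text
0.0 [0.20642401 0.5895577  0.23276554] [ 1.67604833e-01  9.85854017e-01 -6.85659571e-04 -8.39218810e-05] 0.08678979265210784
top [0.14511516 0.00440636 1.73430495] [ 0.72801245 -0.67620506  0.07776515 -0.08183625] [[488.04668623   0.         250.96100829]
 [  0.         488.04668623 194.57120437]
 [  0.           0.           1.        ]]
mould 0.51 [343.1 212.8  15.8  15.7] [ 0.472 -0.283  0.14 ]
mould 0.45 [304.2 197.1  19.2  10. ] [ 0.516 -0.151  0.14 ]
mould 0.43 [317.9 243.2  12.1  18.6] [ 0.365 -0.204  0.14 ]
press 0.46 [281.1 200.3  11.9  15.7] [ 0.499 -0.075  0.14 ]
cup 0.64 [257.1 197.8  20.1  16.2] [0.502 0.006 0.14 ]
cup 0.51 [275.1 159.2  84.4  49.1] [ 0.641 -0.046  0.14 ]
flap 0.64 [277.6 158.9  84.3  50.6] [ 0.643 -0.054  0.14 ]
flap 0.17 [378.7 172.2  26.4  23.8] [ 0.621 -0.399  0.14 ]
bin 0.75 [277.8 181.3  92.4  94.6] [ 0.564 -0.06   0.14 ]
side [ 0.39650385 -0.91054946  1.21428529] [ 0.93457239 -0.04775662  0.02147817 -0.35189833] [[482.55547696   0.         248.68249815]
 [  0.         482.55547696 196.66473432]
 [  0.           0.           1.        ]]
mould 0.8 [261.3 320.9  15.8  20.7] [ 0.491 -0.374  0.14 ]
mould 0.65 [217.1 294.1  18.3  17.9] [ 0.389 -0.29   0.14 ]
mould 0.58 [261.1 244.2  17.8  20.1] [ 0.518 -0.148  0.14 ]
press 0.69 [248.4 218.9  16.1  26.3] [ 0.492 -0.057  0.14 ]
cup 0.72 [248.8 194.9  17.1  19.4] [0.503 0.034 0.14 ]
flap 0.95 [298.8 209.4  74.7  96.6] [ 0.641 -0.036  0.14 ]
flap 0.25 [323.2 348.4  32.5  41.5] [ 0.625 -0.457  0.14 ]
```

View pics/top0.png

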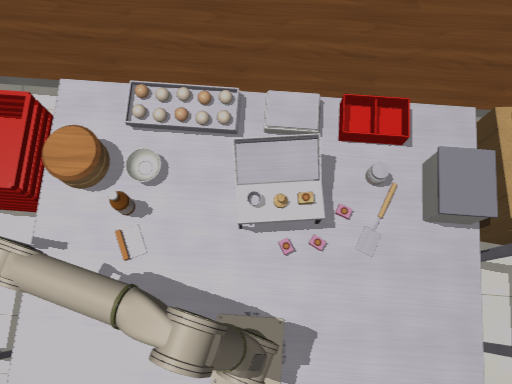

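View pics/side0.png

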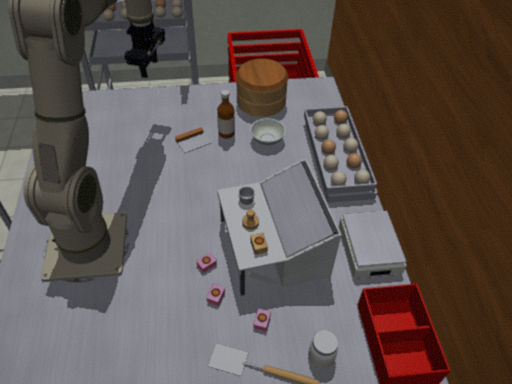

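The top view shows candidates for the mould at (305,197), light wood on the ledge. The pink look-alikes are at (344,211), (286,246) and (317,242) on the table. In the side view they are (260,243), and pink at (206,262), (215,293) and (262,319). I choose the wooden one on the right-hand place. The press is in the middle and the cup on the left. Next is a close crop for the choice and the bin corners.

```bash
python3 - <<'E'
import cv2,numpy as np
a=cv2.imread("pics/top0.png")[130:234,226:330]; b=cv2.imread("pics/side0.png")[158:278,214:344]
a=cv2.resize(a,None,fx=5,fy=5,interpolation=cv2.INTER_CUBIC)[:, :]
cv2.imwrite("pics/ct.png",a); cv2.imwrite("pics/cs.png",cv2.resize(b,None,fx=5,fy=5,interpolation=cv2.INTER_CUBIC))
E
```

```text
(no output)
```

View pics/ct.png

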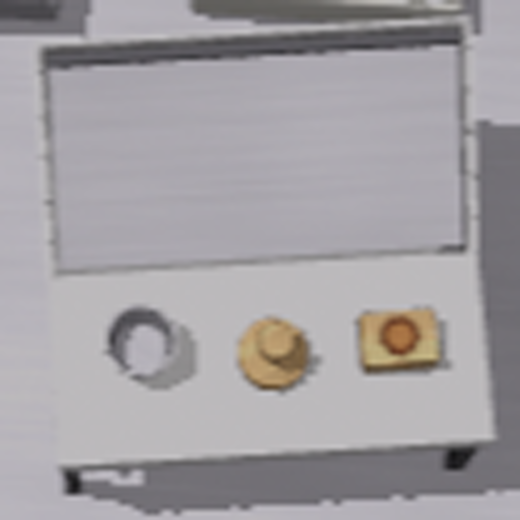

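View pics/cs.png

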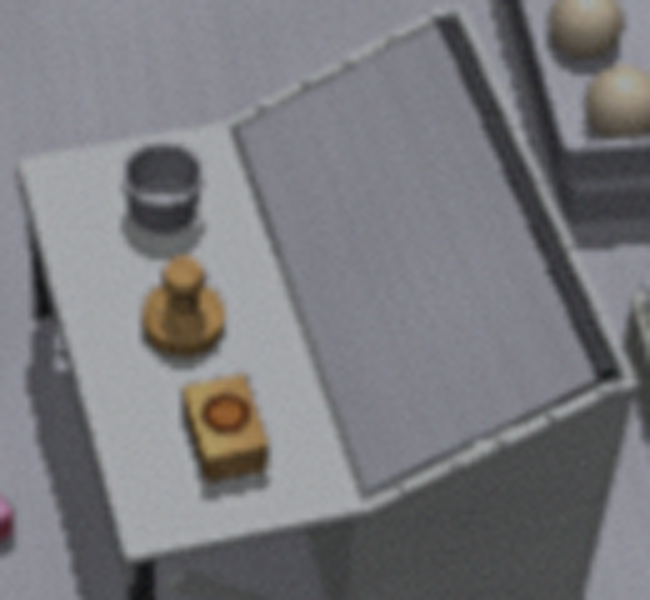

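The crops confirm it: a wooden block with a round dark pattern at top crop (400,335) and side crop (227,412). Now I fit the bin pose from the ledge corners.

```bash
cat >> h.py <<'E'
def edge_pts(): pass
E
python3 - <<'E'
from h import *
from scipy.optimize import least_squares
ct=r.camera("top"); cs=r.camera("side")
T=lambda x,y:(226+(x+.5)/5-.5,130+(y+.5)/5-.5)
S=lambda x,y:(214+(x+.5)/5-.5,158+(y+.5)/5-.5)
obs=[(ct,T(65,467),(-.13,.145,.14)),(ct,T(494,437),(-.13,-.145,.14)),(ct,T(57,272),(0,.136,.14)),(ct,T(467,250),(0,-.136,.14)),
(cs,S(20,163),(-.13,.145,.14)),(cs,S(130,557),(-.13,-.145,.14)),(cs,S(235,127),(0,.136,.14)),(cs,S(363,497),(0,-.136,.14))]
W=[np.array(at(c,*p,.14)) for c,p,_ in obs]
def f(q):
    M=R.from_euler('z',q[2]).as_matrix()
    return np.concatenate([(M@b)[:2]+q[:2]-w[:2] for (c,p,b),w in zip(obs,W)])
s=least_squares(f,[.56,-.06,0]); print(s.x,(s.fun*1000).round(1))
M=R.from_euler('z',s.x[2]).as_matrix(); o=np.array([*s.x[:2],0])
loc=lambda p:((np.array(p)-o)@M*1000).round(1)
print("mould",loc(at(ct,*T(400,335),.166)),loc(at(cs,*S(227,412),.166)))
print("corners top",[loc(at(ct,*T(*p),.166)) for p in((362,313),(437,310),(440,358),(363,364))])
print("corners side",[loc(at(cs,*S(*p),.166)) for p in((184,389),(246,377),(266,441),(207,460))])
print("press",loc(at(cs,*S(182,318),.15)), loc(at(ct,*T(274,358),.155)),"cup",loc(at(ct,*T(142,340),.174)),loc(at(cs,*S(163,178),.174)))
E
```

```text
[ 0.56149728 -0.06087413  0.1394076 ] [ 0.4  3.7 -0.4 -1.2 -1.8 -3.1  0.2  2.5  0.6  2.9  0.9 -1.2 -1.2 -4.5
  1.1  0.8]
mould [-61.9 -84.5 166. ] [-62.9 -83.4 166. ]
corners top [array([-45.4, -60.8, 166. ]), array([ -46.6, -110.4,  166. ]), array([ -79.1, -109.3,  166. ]), array([-79.8, -58.4, 166. ])]
corners side [array([-81.6, -63.1, 166. ]), array([-46.9, -63.2, 166. ]), array([ -47.6, -106.7,  166. ]), array([ -81.1, -111.1,  166. ])]
press [-67.5  -3.2 150. ] [-69.6  -1.2 155. ] cup [-56.   85.6 174. ] [-57.9  80.9 174. ]
```

```bash
python3 -m pendant '[[0,0,-0.03,0],[-0.027,-0.03,0,0],[-0.027,-0.03,0,0],[-0.027,-0.03,0,0],[-0.027,-0.03,0,0],[-0.027,-0.03,0,0],[-0.027,-0.03,0,0],[-0.027,-0.03,0,0]]' 1
python3 -m pendant '[[-0.027,-0.03,0,0],[-0.027,-0.03,0,0],[-0.027,-0.03,0,0],[-0.027,-0.03,0,0],[-0.027,-0.03,0,0],[-0.027,-0.03,0,0],[-0.027,-0.03,0,0],[-0.027,-0.03,0,0]]'
python3 -m pendant '[[-0.027,-0.03,0,0],[-0.027,-0.03,0,0],[-0.027,-0.03,0,0],[-0.027,-0.03,0,0],[0,0,0,0.12],[0,0,0,0.12],[0,0,0,0.12],[0,0,0,0.12]]'
python3 -m pendant '[[0,0,0,0.12],[0,0,0,0.12],[0,0,0,0.12],[0,0,0,0.12],[0,0,0,0.12],[0,0,0,0.01],[0,0,0,0],[0,0,0,0]]'
cat >> h.py <<'E'
B=(.5615,-.0609,.1394)
def where(bx,by,z):
    s=r.read_state(); M=R.from_quat(s["eef_rot"]).as_matrix(); p=np.array(s["ee_pos"])
    Mb=R.from_euler('z',B[2]).as_matrix(); o=np.array([B[0],B[1],0])
    print("t",s["time"],"bin xyz",(Mb.T@(p-o)*1000).round(1),"ytool in bin",(Mb.T@M[:,1]).round(3),"z",M[:,2].round(3),"go(tool mm)",(M.T@(o+Mb@[bx,by,z]-p)*1000).round(1),"F",np.round(s["ft_force"],1), s["width"])
E
python3 -c "
from h import *
where(-.055,-.084,.16)
c=r.camera('top');a=c['img'][130:260,226:346,::-1];b=r.camera('side')['img'][138:278,214:344,::-1]
cv2.imwrite('pics/a1.png',np.hstack([cv2.resize(a,(400,433)),cv2.resize(b,(400,433))]))"
```

```text
time: 1.37
ee_pos: [0.3159, 0.3273, 0.2637]
eef_rot: [0.168, 0.986, 0.0, 0.0]
ft_force: [1.1, -0.2, 1.0]
width: 0.087
grip_force: 0.0
time: 2.03
ee_pos: [0.4404, 0.0293, 0.2639]
eef_rot: [0.168, 0.986, 0.001, 0.0]
ft_force: [1.7, 0.6, -0.5]
width: 0.0873
grip_force: 0.0
time: 2.7
ee_pos: [0.5023, -0.1179, 0.2635]
eef_rot: [0.4, 0.916, -0.0, -0.0]
ft_force: [-0.2, 0.8, 0.5]
width: 0.0871
grip_force: 0.0
time: 3.37
ee_pos: [0.5024, -0.1175, 0.2636]
eef_rot: [0.653, 0.757, 0.0, 0.0]
ft_force: [-0.6, -0.4, -0.1]
width: 0.0872
grip_force: 0.0
t 3.3667 bin xyz [-66.4 -47.9 263.6] ytool in bin [1.    0.009 0.   ] z [ 0.  0. -1.] go(tool mm) [-36.2  11.1 103.6] F [-0.6 -0.4 -0.1] 0.08718414628097111
```

View pics/a1.png

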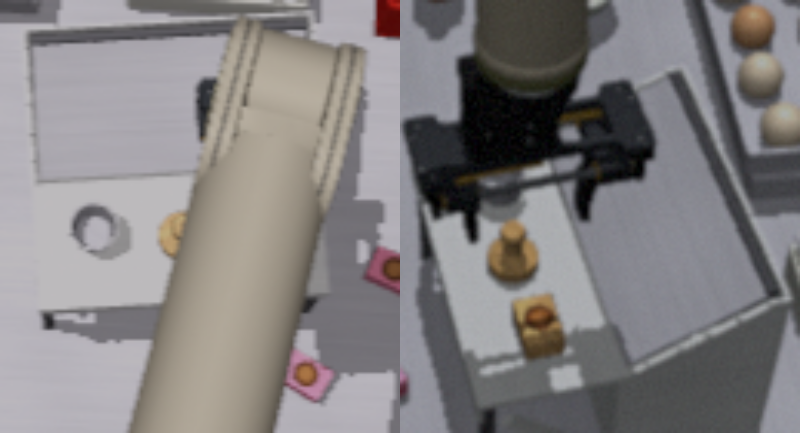

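The gripper is open along bin x above the ledge. In the side half the fingers are near (472,220) and (585,205), and the mould at (538,325) is untouched. I move sideways and go most of the way down, then look.

```bash
python3 -m pendant '[[-0.018,0.006,0,0],[-0.018,0.005,0,0],[0,0,0.025,0],[0,0,0.025,0],[0,0,0.02,0],[0,0,0.01,0],[0,0,0,0],[0,0,0,0]]'
python3 -c "
from h import *
where(-.055,-.084,.161)
b=r.camera('side')['img'][158:278,214:344,::-1]
cv2.imwrite('pics/a2.png',cv2.resize(b,None,fx=5,fy=5,interpolation=2))"
```

```text
time: 4.13
ee_pos: [0.5185, -0.1517, 0.184]
eef_rot: [0.654, 0.756, -0.0, -0.0]
ft_force: [-0.1, -0.6, 0.2]
width: 0.087
grip_force: 0.0
t 4.1333 bin xyz [-55.2 -84.  184. ] ytool in bin [ 1.     0.005 -0.   ] z [-0. -0. -1.] go(tool mm) [-0.   0.2 23. ] F [-0.1 -0.6  0.2] 0.08703626790692442
```

View pics/a2.png

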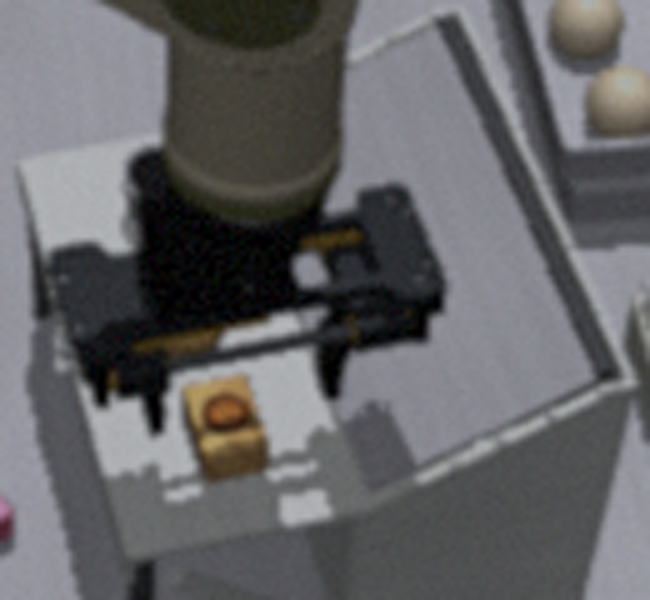

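The fingers at (155,430) and (330,390) straddle the mould at (228,425), which is clear of both. I go down and start pushing.

```bash
python3 -m pendant '[[0,0,0.012,0],[0,0,0.011,0],[0,0,0,0],[0,0.008,0,0],[0,0.008,0,0],[0,0.008,0,0],[0,0.008,0,0],[0,0.008,0,0]]'
python3 -m pendant '[[0,0.007,0,0],[0,0.007,0,0],[0,0,0,0]]'
python3 -c "
from h import *
where(.048,-.084,.161)
b=r.camera('side')['img'][158:278,214:344,::-1]
cv2.imwrite('pics/a3.png',cv2.resize(b,None,fx=5,fy=5,interpolation=2))"
```

```text
time: 4.85
ee_pos: [0.5589, -0.1458, 0.1606]
eef_rot: [0.654, 0.756, -0.0, -0.0]
ft_force: [-2.8, -0.9, 2.3]
width: 0.0872
grip_force: 1.3
time: 5.1
ee_pos: [0.5733, -0.1435, 0.1604]
eef_rot: [0.654, 0.756, -0.0, 0.0]
ft_force: [-0.5, 0.9, 2.1]
width: 0.0869
grip_force: 0.9
t 5.1 bin xyz [  0.2 -83.5 160.4] ytool in bin [1.    0.005 0.   ] z [ 0.001 -0.001 -1.   ] go(tool mm) [-0.8 47.8 -0.5] F [-0.5  0.9  2.1] 0.0869258104873421
```

View pics/a3.png

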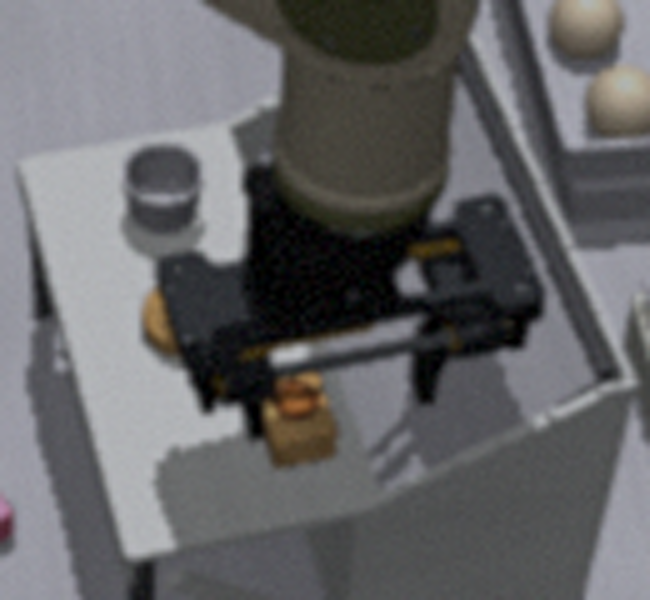

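The mould at (300,430) now travels with the rear finger. The front finger at (427,385) is pressing the flap ajar. I keep going until the mould is off the edge.

```bash
python3 -m pendant '[[0,0.006,0,0],[0,0.006,0,0],[0,0.006,0,0],[0,0.006,0,0],[0,0.006,0,0],[0,0.006,0,0],[0,0.006,0,0],[0,0.005,0,0]]'
python3 -m pendant '[[0,0,0,0],[0,0,0,0],[0,0,0,0],[0,0,0,0]]'
python3 -c "
from h import *
where(-.06,-.084,.161)
b=r.camera('side')['img'][158:278,214:344,::-1]
cv2.imwrite('pics/a4.png',cv2.resize(b,None,fx=5,fy=5,interpolation=2))"
```

```text
time: 5.82
ee_pos: [0.6186, -0.137, 0.1601]
eef_rot: [0.654, 0.756, -0.0, -0.0]
ft_force: [-4.9, -1.3, -0.8]
width: 0.0871
grip_force: 2.3
time: 6.15
ee_pos: [0.6183, -0.137, 0.1606]
eef_rot: [0.654, 0.756, 0.0, -0.0]
ft_force: [-5.1, -0.0, 0.4]
width: 0.0869
grip_force: 2.1
t 6.15 bin xyz [ 45.6 -83.2 160.6] ytool in bin [1.    0.005 0.   ] z [ 0.  0. -1.] go(tool mm) [  -0.3 -105.6   -0.4] F [-5.1 -0.   0.4] 0.0869431904708748
```

View pics/a4.png

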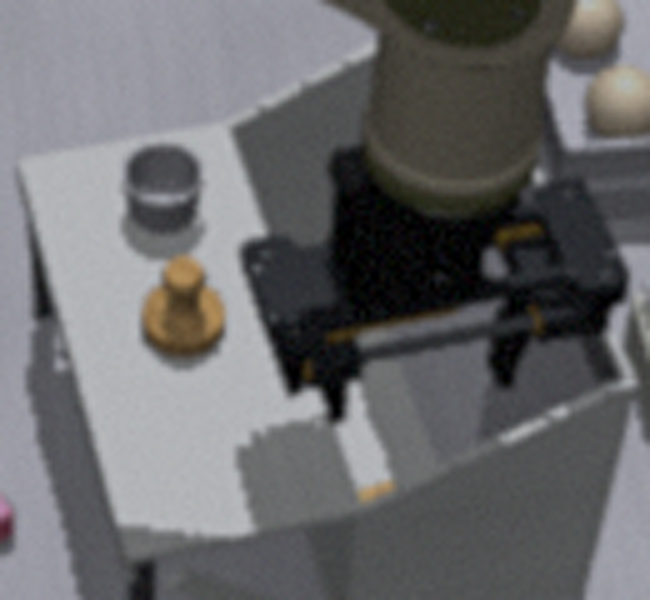

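The ledge is clear of the mould. A bit of it shows inside at (375,492), below the edge. I check how deep that is before letting go.

```bash
python3 -c "
from h import *
c=r.camera('side');Mb=R.from_euler('z',B[2]).as_matrix()
for z in(.02,.032,.06,.1,.14): print(z,(Mb.T@(at(c,214+375/5,158+492/5,z)-[B[0],B[1],0])*1000).round())
for o in r.outline_of('mould','side'): print(o['score'],o['bbox'])"
```

```text
0.02 [ 39. -60.  20.]
0.032 [ 36. -68.  32.]
0.06 [ 28. -86.  60.]
0.1 [  17. -111.  100.]
0.14 [   7. -137.  140.]
0.84 [207.1, 261.1, 16.1, 20.1]
0.71 [216.8, 293.5, 16.5, 18.8]
0.51 [260.9, 321.2, 17.5, 18.0]
```

That fits the floor of the bin: at z ≈ 0.03, bin (36,-68) mm. I retreat, then lift.

```bash
python3 -m pendant '[[0,-0.013,0,0],[0,-0.013,0,0],[0,-0.013,0,0],[0,-0.013,0,0],[0,-0.013,0,0],[0,-0.013,0,0],[0,-0.013,0,0],[0,-0.013,0,0]]'
python3 -m pendant '[[0,0,-0.02,0],[0,0,-0.03,0],[0,0,-0.03,0],[0,-0.02,-0.02,0],[0,-0.03,0,0],[0,-0.03,0,0],[0,0,0,0],[0,0,0,0]]'
python3 -c "
from h import *
where(-.06,-.084,.161)
b=r.camera('side')['img'][158:278,214:344,::-1]
cv2.imwrite('pics/a5.png',cv2.resize(b,None,fx=5,fy=5,interpolation=2))"
```

```text
time: 6.97
ee_pos: [0.5159, -0.1522, 0.1611]
eef_rot: [0.654, 0.756, 0.001, 0.001]
ft_force: [0.4, 0.1, 0.4]
width: 0.0871
grip_force: 0.0
time: 7.63
ee_pos: [0.4363, -0.1638, 0.2616]
eef_rot: [0.655, 0.756, 0.003, 0.001]
ft_force: [0.4, 0.2, 0.6]
width: 0.0868
grip_force: 0.0
t 7.6333 bin xyz [-138.3  -84.5  261.6] ytool in bin [1.    0.004 0.005] z [ 0.005  0.003 -1.   ] go(tool mm) [-1.00e-01  7.77e+01  1.01e+02] F [0.4 0.2 0.6] 0.08677323380619884
```

View pics/a5.png

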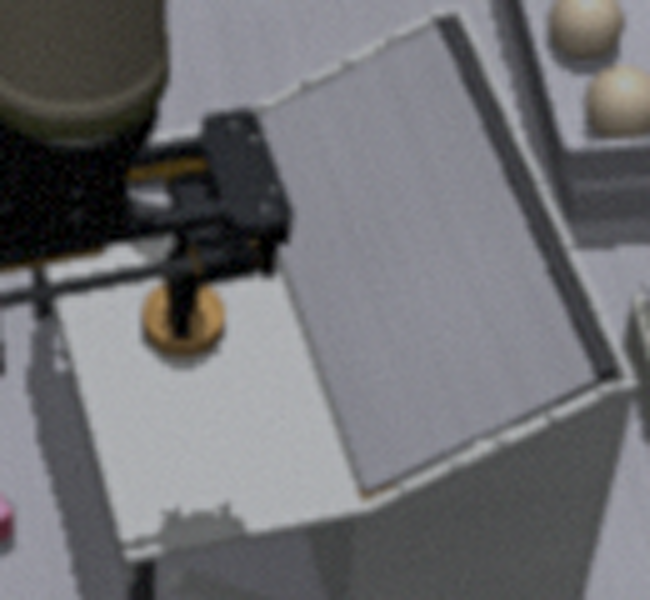

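The flap is back along its original line, from (365,497) to (610,378). The ledge holds no mould, the press is where it was at (182,318), and the arm is clear.

```bash
python3 -c "
from bench import r
print(r.close_job())"
```

```text
the job is handed in; nothing more can be done
None
```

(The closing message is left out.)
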